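# Unload the force gauge and zero its peak pointer

## Robot

A 6-joint arm with a two-finger parallel gripper is mounted at the origin on the work surface. World frame = base frame: x ahead of the robot, y to its left, z up, the work surface at z = 0. Lengths are in m, angles in rad, forces in N, time in s.
With the tool pointing down it reaches from about 0.375 to 0.925 m from the base axis. Payload 5.7 kg.
Tool frame: the origin (TCP) lies midway between the tips of the shut fingers; the grasp point (between the pads) lies 19 mm behind it; z points along the fingers, y is the direction in which the jaws open and shut (so a half turn about z gives the same grasp; the last joint's range is limited). The gripper opens to 85 mm and grips with 20 to 120 N. Pads are 22 mm wide; open, the fingers measure 114 mm over their backs; the gripper's body (76 mm by 85 mm) begins 54 mm behind the grasp point. The pads swing forward as they close: fully open they stand 13 mm farther back than shut.
Start: joints at [-1.409, 0.359, 1.51, -0, 1.272, -0.115], TCP at [0.164, -0.577, 0.231] pointing down, gripper open.
Joint ranges: [-2.97, 2.97], [-1.01, 2.36], [0.21, 2.38], [-0.96, 4.11], [0.2, 2.71], [-2.98, 2.98]. Speed limits (rad/s): [2.39, 2.39, 3.14, 3.14, 3.14, 3.14].

## Interface

Orientations are given as [roll, pitch, yaw] about the fixed x, y, z axes, in that order (R = Rz(yaw) Ry(pitch) Rx(roll)).
In Python, from rig import telemetry, vision, robot, models gives the robot as it stands.
- The arm moves only by the tool send_rows, never from a script. Its argument "commands" is a list of rows, each an object of numbers: "rx", "ry", "rz": the turn, a rotation vector about the tool's x, y, z in rad; "tx", "ty", "tz": the shift along the tool's x, y, z in cm; "grip": the finger opening in cm, from 0 to 8.54. A call has exactly 5 rows; each row shifts and turns the commanded pose from where the row before left it, along the tool's axes as they then stand; what a row does not reach is not made up. A row lasts 1/10 s, in which the tool goes at most 50 mm and 8.59 degrees, less where a joint would pass 70% of its speed; a pose out of reach is approached as far as the arm can. A call is refused whole if a number of a shift passes 5 or a number of a turn 0.15, either way. A call with a gripper value outside its range is refused whole. The fingers move at their own pace and stop on an object; "newtons" is the grip in N (left out, the last holds). Time passes only in rows, so rows that do not move let the fingers close, or fill a call up. It gives the time, the measured TCP pose, the force and the opening at its end, in the units of the state.
- telemetry.sense(): the state, without advancing time (a new reading comes with each control period).
- vision.capture(name): name is "side" or "top"; returns the picture (400x640x3 uint8, blue, green, red); there is no depth.
- vision.get_calibration(name): a dict with "intrinsics" (3x3 intrinsics, pixels), "R" (3x3) and "t" (3): a world point X has camera coordinates R X + t. Camera axes: x right, y down, z forward; pixel columns grow to the right and rows downward; lengths in m; the calibration is good to about 2 mm. A picture is of the moment at which its call begins. get_calibration takes no time and is no camera call.
- robot.job_done(): hands the job in, once; it reports no verdict.
Trained networks look in the newest picture that a camera, given by its name, has taken for a name from the list of things; names that differ only in an ending like _2 or _b are one class to them, and where a whole thing is asked for, a point or a joint stands for the part that bears it (a point fixed in the world has none). Each returns a list of dicts, best first, with "score" (0 to 1); they miss things now and then, are a little off and sometimes report something else, mostly with a low value. They report only what shows in the picture. A call takes as long as a camera call. They do not tell look-alikes from the thing itself.
- models.boxes_of(camera, thing): "centre" ([x, y, z] in m, in the coordinates of the camera as it stood for that picture, good to about 4 mm: the middle of the surface that is visible of it).
- models.masks_of(camera, thing): "pixels" (400x640 bool, what is visible of it).
- models.tip_of(camera, thing): "centre" ([x, y, z] in m, in the coordinates of the camera as it stood for that picture, good to about 4 mm: a listed point, or the origin of a listed thing).
The state is a dict: "clock": time; "joint_positions": joint angles; "joint_velocities": joint speeds; "effort": joint torques, N m; "tcp_pos": TCP position; "ee_rot": TCP orientation; "contact_force": force on the tool from outside, world axes, zero at the start; "wrist_torque": the same for the moment, N m; "gripper_width": finger opening in m.
Only numpy, scipy, OpenCV 4.12 (cv2) and the standard library are available. Lean on these libraries where they do the work, as an engineer would, in place of code of your own. Each camera call takes 0.05 s, during which the arm holds its last target. There are 200 camera calls.

## Task

The weld test is over: take the steel angle off the force gauge's V-shaped anvil and set it, still open side up like a V, into the valley between the two roof-shaped angles on the nesting stand, holding it until it lies on them (do not drop it). Once it is nested and released, turn the gauge's reset knob counter-clockwise as seen from above until the peak pointer is fully back at its zero stop, and let go. Leave the other things on the table where they are.

Things in the scene. Friction and masses are not known exactly. Their poses are not given: they have to be found in the camera images.
- angle_mid (a point): Loose steel angle (L-profile, 64 mm long) lying as a V, open side up. Point mid-length, on its middle plane, 10 mm above the outer corner line (bottom). x along the length, z up. Grasp it here from above by its flat end faces at x = +-32 mm, closing along x; anvil and stand are narrower, so fingers may reach 25 mm below this point.
- valley (a point): Where angle_mid must come, on the fixed dark steel nesting stand (36 mm in x, 134 mm in y, floor 26 mm above the table, 10 mm lips at its y ends). x along the valley (the angle may lie either way round), z up. Point 39 mm above the table, midway between the roof angles; the nested angle rests with its outer leg faces on them and centres itself.
- roof_a_ridge (a point): Loose steel angle, 52 mm long, legs 36 mm, 5 mm thick, lying as a roof (corner up) on the stand, on the valley's +y side. Point: middle of its top ridge, 29 mm above the stand's floor; x along the ridge, z up. It is to stay lying as a roof.
- roof_b_ridge (a point): The same on the valley's -y side; the ridges are about 51 mm apart.
- angle: The same angle: legs 36 mm, 5 mm thick, at 45 degrees, 29 mm high, 51 mm wide over the tops, 0.17 kg (+-30 %). Origin mid-length on the outer corner line (bottom); axes as angle_mid.
- gauge: Force gauge, fixed white box 130 (x) x 220 (y) x 36 mm high. Origin under its centre on the table, z up. Round dial (radius 55 mm) on top at y = -50 mm, reset knob at its centre. V anvil at y = +68 mm: V along x, 28 mm long, V bottom 72 mm and top 96 mm above the table.
- knob_grip (a point): Reset knob: black bar 40 long, 14 wide, 34 mm tall on a disc (radius 21, 9 mm high), vertical axis. Point on the axis at grip height, 69 mm above the table, 10 mm below the bar's top, 21 mm above the disc, 30 mm above the dial. Fingers close across the bar. x: along the bar, the way the thin dark pointer on the dial points, turning with the knob; z up.
- peak_pointer (a joint): Angle of reset knob and peak pointer, rad: 0 = zero stop (hard; pointer against the small steel pin by the heavy scale mark), growing clockwise seen from above, to 4.4. Stays where left (friction 0.05 N m). Starts between 1.0 and 2.3. At 0 the pointer stands 2.2 rad counter-clockwise of the gauge's +x.
- collet: Bystander: small steel collet, 34 mm wide, 36 mm high, near the stand. Origin under its centre.
- gauge_block: Bystander: steel block 30 x 45 x 18 mm, near the stand. Origin under its centre.
- wipes_jar: Bystander: white jar, 56 mm wide, 75 mm high. Origin under its centre.
- driver: Bystander: screwdriver lying down, 170 mm long.
- spanner: Bystander: spanner lying down, 150 mm long.
- lens_cup: Bystander: small steel bowl, 70 mm wide, 40 mm high. Origin under its centre.
Things that resemble listed ones, but are neither listed nor needed, are in the scene too. Leave any yellow look-alike of the angle alone.

How it is judged:
On the way, in this order (a step that is already met when the one before it is completed fails the run):
1. the angle has been lowered into the valley while still held (x of angle_mid in the frame of valley between -0.015 and 0.015 m and y of angle_mid in the frame of valley between -0.006 and 0.006 m and z of angle_mid in the frame of valley between -0.006 and 0.006 m and angle between the x axis of angle_mid and the x axis of valley, either way round below 0.15 rad and angle between each of angle_mid, roof_a_ridge, roof_b_ridge's own z axis and vertical below 0.15 rad and contact force between the fingers and angle above 0.5 N), for 0.04 s.
2. the angle lies nested between the two roof angles and is released (x of angle_mid in the frame of valley between -0.015 and 0.015 m and y of angle_mid in the frame of valley between -0.006 and 0.006 m and z of angle_mid in the frame of valley between -0.006 and 0.006 m and angle between the x axis of angle_mid and the x axis of valley, either way round below 0.15 rad and angle between each of angle_mid, roof_a_ridge, roof_b_ridge's own z axis and vertical below 0.15 rad and contact force between the fingers and angle below 0.1 N), for 0.3 s.
3. the peak pointer is back at its zero stop (value of joint peak_pointer below 0.07 rad), for 0.1 s.
At the end, for the whole second after the job is handed in: Angle nested as a V: angle_mid within 15 mm along, 6 mm across, 6 mm in height of the valley point, parallel to it and open side up within 0.15 rad; both roof angles still roofs within 0.15 rad; peak pointer within 0.07 rad of zero; at rest, released (x of angle_mid in the frame of valley between -0.015 and 0.015 m and y of angle_mid in the frame of valley between -0.006 and 0.006 m and z of angle_mid in the frame of valley between -0.006 and 0.006 m and angle between the x axis of angle_mid and the x axis of valley, either way round below 0.15 rad and angle between each of angle_mid, roof_a_ridge, roof_b_ridge's own z axis and vertical below 0.15 rad and value of joint peak_pointer below 0.07 rad and linear speed of angle below 0.02 m/s); the robot touches nothing.
It fails at once if a bystander is moved by more than 30 mm (distance of any of collet, gauge_block, wipes_jar, driver, spanner, lens_cup from where it was at the start of the episode above 0.03 m).
It also fails if it takes over 64 s, if anything falls off the work surface, if the arm or the gripper's body presses on something with over 40 N, if the wrist force passes 120 N, or if a joint passes its speed limit or range.

## Working session

There is one attempt and no reset: what is moved stays moved. The work goes in short steps, Python scripts to look and compute and a tool call to move; the robot and the scene stay as the last step left them, time stands still between calls to the robot, and variables do not carry over. Pictures are saved under pics/ and viewed, on a budget of 10 in all, crops included, one or two more only if the job needs it, and the job is handed in when it is done.

Besides the shell and the picture viewer there is one more tool, called after "Call:" by a JSON object that holds its "api" and its "payload", one argument or row to a line. send_rows: Moves the arm, as the interface text tells. Its arguments: {"type":"object","properties":{"commands":{"type":"array","items":{"type":"object","properties":{"rx":{"type":"number"},"ry":{"type":"number"},"rz":{"type":"number"},"tx":{"type":"number"},"ty":{"type":"number"},"tz":{"type":"number"},"grip":{"type":"number"}}}},"newtons":{"type":"number"}},"required":["commands"]}

```bash
mkdir -p pics
cat > h.py <<'E'
import numpy as np, cv2
from scipy.spatial.transform import Rotation as Ro
from rig import telemetry, vision, robot, models
def cal(c):
    k=vision.get_calibration(c); return np.array(k["intrinsics"]),np.array(k["R"]),np.array(k["t"]).ravel()
def w(c,p):
    K,R,t=cal(c); return R.T@(np.array(p)-t)
def px(c,X):
    K,R,t=cal(c); q=K@(R@np.array(X)+t); return q[:2]/q[2]
def ray(c,u,v,z):
    K,R,t=cal(c); d=R.T@np.linalg.inv(K)@[u,v,1]; o=-R.T@t; return o+d*(z-o[2])/d[2]
E
python3 - <<'E'
from h import *
for c in("side","top"):
    im=vision.capture(c); cv2.imwrite(f"pics/{c}0.png",im)
    K,R,t=cal(c); print(c,(-R.T@t).round(3),R.round(2).tolist(),K[0,0])
    for n in("angle_mid","valley","roof_a_ridge","knob_grip","gauge"):
        print(n,[(round(d["score"],2),w(c,d["centre"]).round(3).tolist()) for d in models.tip_of(c,n)][:4])
print(telemetry.sense())
E
```

```text
side [0.099 0.819 0.928] [[-0.86, -0.52, 0.01], [-0.36, 0.57, -0.74], [0.38, -0.64, -0.67]] 519.6749806262723
angle_mid [(0.93, [0.553, 0.265, 0.082]), (0.87, [0.698, 0.26, 0.006]), (0.85, [0.65, 0.401, 0.011]), (0.82, [0.32, 0.25, 0.003])]
valley [(0.88, [0.59, -0.183, 0.033])]
roof_a_ridge [(0.63, [0.532, 0.199, -0.003]), (0.52, [0.592, -0.158, 0.053])]
knob_grip [(0.78, [0.527, 0.147, 0.066])]
gauge [(0.65, [0.531, 0.2, -0.002])]
top [ 0.429 -0.017  1.112] [[0.01, -1.0, -0.0], [-0.99, -0.01, -0.14], [0.14, 0.0, -0.99]] 427.27979925146747
angle_mid [(0.91, [0.554, 0.266, 0.082]), (0.67, [0.327, 0.254, 0.004]), (0.65, [0.658, 0.402, 0.01])]
valley []
roof_a_ridge [(0.72, [0.539, 0.201, -0.0]), (0.63, [0.596, -0.155, 0.054]), (0.49, [0.461, 0.411, -0.0])]
knob_grip [(0.67, [0.527, 0.15, 0.074])]
gauge [(0.64, [0.538, 0.201, -0.003])]
{'clock': 0.6, 'joint_positions': array([-1.40908889e+00,  3.58743411e-01,  1.51038533e+00,  1.91879911e-06,
        1.27252562e+00, -1.15095498e-01]), 'joint_velocities': array([ 0.00076464, -0.00123568, -0.00109993, -0.00178242, -0.0018141 ,
       -0.00062936]), 'effort': array([ 5.91400349e-04, -5.27288103e+01, -2.78917605e+01, -8.50696324e-05,
        2.21535534e-03, -1.27617699e-05]), 'tcp_pos': array([ 0.16396016, -0.57713258,  0.2313061 ]), 'ee_rot': array([-3.14153157e+00, -8.90746826e-06,  2.76802368e-01]), 'contact_force': array([ 0.33799714, -0.28388111, -0.30861827]), 'wrist_torque': array([ 0.04607251, -0.07822264, -0.09394716]), 'gripper_width': 0.08548164453610906}
```

View pics/top0.png

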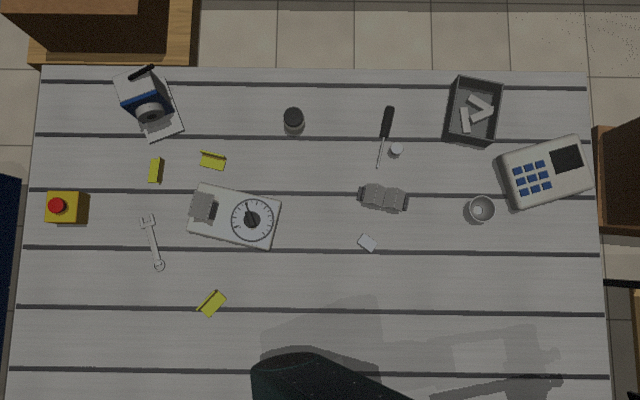

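View pics/side0.png

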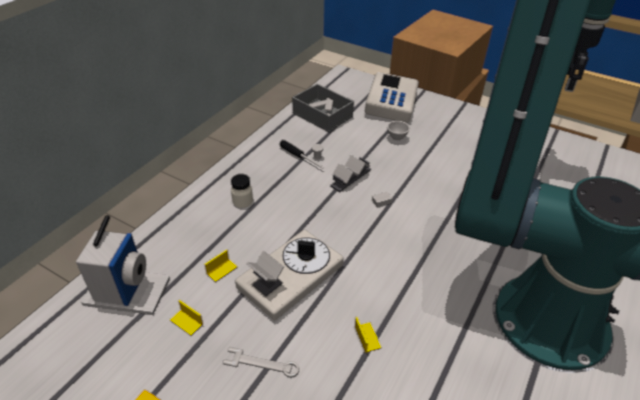

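The top view shows the grey angle on the gauge anvil at about (203,207). Yellow look-alikes lie at (156,170), (212,160) and (212,303). The nesting stand is at (383,198), and the dial with its knob at (252,219). The grey one on the anvil fits the description. I'll confirm it in an enlarged crop and measure the yaws.

Run:
```python
from h import *
im=vision.capture("top")
a=cv2.resize(im[170:260,175:295],(560,420),interpolation=cv2.INTER_CUBIC)
b=cv2.resize(im[170:260,345:465][:, :50+0 or 80],(373,420),interpolation=cv2.INTER_CUBIC)
s=vision.capture("side")
c=cv2.resize(s[225:320,230:350],(400,317),interpolation=cv2.INTER_CUBIC); d=cv2.resize(s[140:235,310:430],(400,317),interpolation=cv2.INTER_CUBIC)
top=cv2.resize(np.hstack([a,b]),(800,360)); bot=cv2.resize(np.hstack([c,d]),(800,317))
cv2.imwrite("pics/crop1.png",cv2.resize(np.vstack([top,bot]),(709,600)))
K,R,t=cal("top")
def rect(m,z):
    v,u=np.nonzero(m); P=np.array([ray("top",x,y,z)[:2] for x,y in zip(u,v)])
    r=cv2.minAreaRect((P*1000).astype(np.float32)); return len(u),np.round(cv2.boxPoints(r)).tolist(),[np.round(q,1).tolist() for q in r]
for n,z in(("gauge",.036),("angle",.1),("valley",.04),("roof_a_ridge",.045),("peak_pointer",.036)):
    try:
        for m in models.masks_of("top",n)[:4]: print(n,round(m["score"],2),rect(m["pixels"],z))
    except Exception as e: print(n,e)
```

```text
gauge time passes only in moves, steps and waits
angle 0.73 (554, [[518.0, 246.0], [580.0, 232.0], [591.0, 282.0], [530.0, 296.0]], [[555.0, 263.8], [50.9, 63.3], 77.3])
angle 0.73 (414, [[635.0, 217.0], [674.0, 205.0], [693.0, 272.0], [654.0, 283.0]], [[664.0, 244.2], [69.6, 40.7], 73.5])
angle 0.73 (324, [[606.0, 365.0], [669.0, 357.0], [673.0, 390.0], [611.0, 398.0]], [[639.6, 377.3], [33.1, 62.6], 82.9])
angle 0.59 (409, [[292.0, 233.0], [336.0, 192.0], [361.0, 219.0], [316.0, 260.0]], [[326.4, 226.2], [36.3, 60.3], 47.3])
valley 0.49 (146, [[555.0, -238.0], [591.0, -246.0], [618.0, -119.0], [582.0, -111.0]], [[586.2, -178.6], [129.6, 36.7], 77.8])
roof_a_ridge 0.83 (419, [[563.0, -176.0], [619.0, -187.0], [629.0, -137.0], [574.0, -126.0]], [[596.3, -156.5], [51.3, 56.6], 78.4])
roof_a_ridge 0.62 (464, [[394.0, 385.0], [407.0, 349.0], [538.0, 398.0], [524.0, 434.0]], [[465.8, 391.5], [139.9, 38.2], 20.7])
peak_pointer 0.79 (209, [[502.0, 138.0], [540.0, 127.0], [552.0, 164.0], [514.0, 176.0]], [[527.0, 151.4], [39.7, 39.0], 72.4])
peak_pointer 0.67 (554, [[523.0, 262.0], [588.0, 247.0], [601.0, 300.0], [535.0, 316.0]], [[561.6, 281.1], [55.2, 67.0], 76.7])
```

View pics/crop1.png

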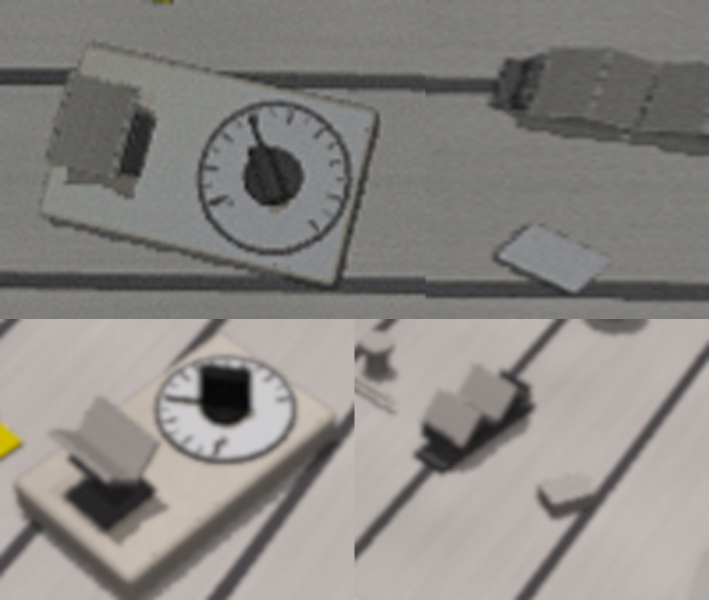

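The crop confirms it: the grey angle is on the anvil at about (95,130), open side up. The pointer reads about 19° world yaw and the zero mark is at about 114°, so the joint stands near 1.64 rad. The two roofs on the stand look intact. Next I'll plan the approach.

```bash
cat >> h.py <<'E'
def plan(tgts,start=None):
    """tgts: list of (x,y,z,yaw,nrows); prints rows (tool axes, cm/rad), tool pointing down"""
    s=telemetry.sense(); p=np.array(s["tcp_pos"]); R=Ro.from_euler("xyz",s["ee_rot"])
    if start is not None: p=np.array(start[:3]); R=Ro.from_euler("xyz",[np.pi,0,start[3]])
    i=0
    for x,y,z,yaw,n in tgts:
        for k in range(n):
            G=Ro.from_euler("xyz",[np.pi,0,yaw]); m=n-k
            d=(R.inv().apply(np.array([x,y,z])-p)*100/m).round(1)
            r=((R.inv()*G).as_rotvec()/m).round(2)
            p=p+R.apply(d/100); R=R*Ro.from_rotvec(r)
            print(i//5,dict(zip(("tx","ty","tz","rx","ry","rz"),(d+0.).tolist()+(r+0.).tolist()))); i+=1
    print("end",p.round(4),R.as_euler("xyz").round(3))
E
python3 - <<'E'
from h import *
for u,v in((377,168),(357,237),(367,250),(377,242)): print(ray("top",u,v,.01).round(3))
print(ray("top",397,150,.036).round(3))
plan([(.42,-.25,.22,.86,9),(.5535,.2655,.17,1.349,11)])
E
```

```text
[ 0.67  -0.169  0.01 ]
[ 0.488 -0.117  0.01 ]
[ 0.455 -0.143  0.01 ]
[ 0.476 -0.168  0.01 ]
[ 0.712 -0.218  0.036]
0 {'tx': 3.7, 'ty': -2.7, 'tz': 0.1, 'rx': 0.0, 'ry': 0.0, 'rz': -0.06}
0 {'tx': 3.9, 'ty': -2.5, 'tz': 0.1, 'rx': 0.0, 'ry': 0.0, 'rz': -0.07}
0 {'tx': 4.1, 'ty': -2.2, 'tz': 0.1, 'rx': 0.0, 'ry': 0.0, 'rz': -0.06}
0 {'tx': 4.2, 'ty': -2.0, 'tz': 0.1, 'rx': 0.0, 'ry': 0.0, 'rz': -0.07}
0 {'tx': 4.3, 'ty': -1.7, 'tz': 0.1, 'rx': 0.0, 'ry': 0.0, 'rz': -0.06}
1 {'tx': 4.4, 'ty': -1.4, 'tz': 0.2, 'rx': 0.0, 'ry': 0.0, 'rz': -0.07}
1 {'tx': 4.5, 'ty': -1.1, 'tz': 0.1, 'rx': 0.0, 'ry': 0.0, 'rz': -0.06}
1 {'tx': 4.5, 'ty': -0.8, 'tz': 0.2, 'rx': 0.0, 'ry': 0.0, 'rz': -0.07}
1 {'tx': 4.6, 'ty': -0.5, 'tz': 0.1, 'rx': 0.0, 'ry': 0.0, 'rz': -0.06}
1 {'tx': 4.3, 'ty': -2.2, 'tz': 0.5, 'rx': 0.0, 'ry': 0.0, 'rz': -0.04}
2 {'tx': 4.4, 'ty': -2.0, 'tz': 0.5, 'rx': 0.0, 'ry': 0.0, 'rz': -0.05}
2 {'tx': 4.5, 'ty': -1.7, 'tz': 0.4, 'rx': 0.0, 'ry': 0.0, 'rz': -0.04}
2 {'tx': 4.6, 'ty': -1.6, 'tz': 0.5, 'rx': 0.0, 'ry': 0.0, 'rz': -0.05}
2 {'tx': 4.7, 'ty': -1.3, 'tz': 0.4, 'rx': 0.0, 'ry': 0.0, 'rz': -0.04}
2 {'tx': 4.7, 'ty': -1.2, 'tz': 0.5, 'rx': 0.0, 'ry': 0.0, 'rz': -0.05}
3 {'tx': 4.7, 'ty': -0.9, 'tz': 0.4, 'rx': 0.0, 'ry': 0.0, 'rz': -0.04}
3 {'tx': 4.8, 'ty': -0.7, 'tz': 0.5, 'rx': 0.0, 'ry': 0.0, 'rz': -0.05}
3 {'tx': 4.8, 'ty': -0.5, 'tz': 0.4, 'rx': 0.0, 'ry': 0.0, 'rz': -0.04}
3 {'tx': 4.8, 'ty': -0.3, 'tz': 0.5, 'rx': 0.0, 'ry': 0.0, 'rz': -0.05}
3 {'tx': 4.9, 'ty': 0.0, 'tz': 0.4, 'rx': 0.0, 'ry': 0.0, 'rz': -0.04}
end [0.5539 0.2657 0.1703] [-3.142 -0.     1.347]
```

Call:
{"api": "send_rows", "payload": {
  "commands": [
    {"tx": 3.7,"ty": -2.7,"tz": 0.1,"rz": -0.06,"grip": 8.5},
    {"tx": 3.9,"ty": -2.5,"tz": 0.1,"rz": -0.07},
    {"tx": 4.1,"ty": -2.2,"tz": 0.1,"rz": -0.06},
    {"tx": 4.2,"ty": -2.0,"tz": 0.1,"rz": -0.07},
    {"tx": 4.3,"ty": -1.7,"tz": 0.1,"rz": -0.06}
  ]
}}

```text
schema error: expected keys rx, ry, rz, tx, ty, tz, grip
```

Call:
{"api": "send_rows", "payload": {
  "commands": [
    {"tx": 4.4,"ty": -1.4,"tz": 0.2,"rz": -0.07},
    {"tx": 4.5,"ty": -1.1,"tz": 0.1,"rz": -0.06},
    {"tx": 4.5,"ty": -0.8,"tz": 0.2,"rz": -0.07},
    {"tx": 4.6,"ty": -0.5,"tz": 0.1,"rz": -0.06},
    {"tx": 4.3,"ty": -2.2,"tz": 0.5,"rz": -0.04}
  ]
}}

```text
schema error: expected keys rx, ry, rz, tx, ty, tz, grip
```

Call:
{"api": "send_rows", "payload": {
  "commands": [
    {"tx": 4.4,"ty": -2.0,"tz": 0.5,"rz": -0.05},
    {"tx": 4.5,"ty": -1.7,"tz": 0.4,"rz": -0.04},
    {"tx": 4.6,"ty": -1.6,"tz": 0.5,"rz": -0.05},
    {"tx": 4.7,"ty": -1.3,"tz": 0.4,"rz": -0.04},
    {"tx": 4.7,"ty": -1.2,"tz": 0.5,"rz": -0.05}
  ]
}}

```text
schema error: expected keys rx, ry, rz, tx, ty, tz, grip
```

Call:
{"api": "send_rows", "payload": {
  "commands": [
    {"tx": 4.7,"ty": -0.9,"tz": 0.4,"rz": -0.04},
    {"tx": 4.8,"ty": -0.7,"tz": 0.5,"rz": -0.05},
    {"tx": 4.8,"ty": -0.5,"tz": 0.4,"rz": -0.04},
    {"tx": 4.8,"ty": -0.3,"tz": 0.5,"rz": -0.05},
    {"tx": 4.9,"ty": 0.0,"tz": 0.4,"rz": -0.04}
  ]
}}

```text
schema error: expected keys rx, ry, rz, tx, ty, tz, grip
```

Call:
{"api": "send_rows", "payload": {
  "commands": [
    {},
    {},
    {},
    {},
    {}
  ]
}}

```text
schema error: expected keys rx, ry, rz, tx, ty, tz, grip
```

All the calls were refused and nothing moved: every row needs all seven keys. I'll resend with full rows.

Call:
{"api": "send_rows", "payload": {
  "commands": [
    {"tx": 3.7,"ty": -2.7,"tz": 0.1,"rx": 0,"ry": 0,"rz": -0.06,"grip": 8.5},
    {"tx": 3.9,"ty": -2.5,"tz": 0.1,"rx": 0,"ry": 0,"rz": -0.07,"grip": 8.5},
    {"tx": 4.1,"ty": -2.2,"tz": 0.1,"rx": 0,"ry": 0,"rz": -0.06,"grip": 8.5},
    {"tx": 4.2,"ty": -2.0,"tz": 0.1,"rx": 0,"ry": 0,"rz": -0.07,"grip": 8.5},
    {"tx": 4.3,"ty": -1.7,"tz": 0.1,"rx": 0,"ry": 0,"rz": -0.06,"grip": 8.5}
  ]
}}

```text
clock: 1.45
tcp_pos: [0.3073, -0.3934, 0.2264]
ee_rot: [3.141, -0.0, 0.599]
contact_force: [1.8, -0.0, -0.0]
gripper_width: 0.085
```

Call:
{"api": "send_rows", "payload": {
  "commands": [
    {"tx": 4.4,"ty": -1.4,"tz": 0.2,"rx": 0,"ry": 0,"rz": -0.07,"grip": 8.5},
    {"tx": 4.5,"ty": -1.1,"tz": 0.1,"rx": 0,"ry": 0,"rz": -0.06,"grip": 8.5},
    {"tx": 4.5,"ty": -0.8,"tz": 0.2,"rx": 0,"ry": 0,"rz": -0.07,"grip": 8.5},
    {"tx": 4.6,"ty": -0.5,"tz": 0.1,"rx": 0,"ry": 0,"rz": -0.06,"grip": 8.5},
    {"tx": 4.3,"ty": -2.2,"tz": 0.5,"rx": 0,"ry": 0,"rz": -0.04,"grip": 8.5}
  ]
}}

```text
clock: 1.95
tcp_pos: [0.4353, -0.2027, 0.2162]
ee_rot: [3.137, -0.001, 0.899]
contact_force: [1.3, 0.0, 0.1]
gripper_width: 0.085
```

Call:
{"api": "send_rows", "payload": {
  "commands": [
    {"tx": 4.4,"ty": -2.0,"tz": 0.5,"rx": 0,"ry": 0,"rz": -0.05,"grip": 8.5},
    {"tx": 4.5,"ty": -1.7,"tz": 0.4,"rx": 0,"ry": 0,"rz": -0.04,"grip": 8.5},
    {"tx": 4.6,"ty": -1.6,"tz": 0.5,"rx": 0,"ry": 0,"rz": -0.05,"grip": 8.5},
    {"tx": 4.7,"ty": -1.3,"tz": 0.4,"rx": 0,"ry": 0,"rz": -0.04,"grip": 8.5},
    {"tx": 4.7,"ty": -1.2,"tz": 0.5,"rx": 0,"ry": 0,"rz": -0.05,"grip": 8.5}
  ]
}}

```text
clock: 2.45
tcp_pos: [0.4933, 0.0338, 0.1925]
ee_rot: [3.141, -0.0, 1.129]
contact_force: [0.9, -0.6, -0.2]
gripper_width: 0.0853
```

Call:
{"api": "send_rows", "payload": {
  "commands": [
    {"tx": 4.7,"ty": -0.9,"tz": 0.4,"rx": 0,"ry": 0,"rz": -0.04,"grip": 8.5},
    {"tx": 4.8,"ty": -0.7,"tz": 0.5,"rx": 0,"ry": 0,"rz": -0.05,"grip": 8.5},
    {"tx": 4.8,"ty": -0.5,"tz": 0.4,"rx": 0,"ry": 0,"rz": -0.04,"grip": 8.5},
    {"tx": 4.8,"ty": -0.3,"tz": 0.5,"rx": 0,"ry": 0,"rz": -0.05,"grip": 8.5},
    {"tx": 4.9,"ty": 0.0,"tz": 0.4,"rx": 0,"ry": 0,"rz": -0.04,"grip": 8.5}
  ]
}}

```text
clock: 2.95
tcp_pos: [0.5541, 0.2677, 0.1702]
ee_rot: [3.141, 0.0, 1.349]
contact_force: [0.2, -0.5, -0.1]
gripper_width: 0.0848
```

Call:
{"api": "send_rows", "payload": {
  "commands": [
    {"tx": 0,"ty": 0,"tz": 0,"rx": 0,"ry": 0,"rz": 0,"grip": 8.5},
    {"tx": 0,"ty": 0,"tz": 0,"rx": 0,"ry": 0,"rz": 0,"grip": 8.5},
    {"tx": 0,"ty": 0,"tz": 0,"rx": 0,"ry": 0,"rz": 0,"grip": 8.5},
    {"tx": 0,"ty": 0,"tz": 0,"rx": 0,"ry": 0,"rz": 0,"grip": 8.5},
    {"tx": 0,"ty": 0,"tz": 0,"rx": 0,"ry": 0,"rz": 0,"grip": 8.5}
  ]
}}

```text
clock: 3.45
tcp_pos: [0.5539, 0.2644, 0.1706]
ee_rot: [-3.142, 0.0, 1.345]
contact_force: [-0.4, -0.8, -0.4]
gripper_width: 0.0848
```

Call:
{"api": "send_rows", "payload": {
  "commands": [
    {"tx": 0,"ty": 0,"tz": 2,"rx": 0,"ry": 0,"rz": 0,"grip": 8.5},
    {"tx": 0,"ty": 0,"tz": 2,"rx": 0,"ry": 0,"rz": 0,"grip": 8.5},
    {"tx": 0,"ty": 0,"tz": 1.5,"rx": 0,"ry": 0,"rz": 0,"grip": 8.5},
    {"tx": 0,"ty": 0,"tz": 0,"rx": 0,"ry": 0,"rz": 0,"grip": 8.5},
    {"tx": 0,"ty": 0,"tz": 0,"rx": 0,"ry": 0,"rz": 0,"grip": 8.5}
  ]
}}

```text
clock: 3.95
tcp_pos: [0.554, 0.2651, 0.1157]
ee_rot: [-3.141, 0.0, 1.346]
contact_force: [-0.3, 0.3, 0.0]
gripper_width: 0.0849
```

Run:
```python
from h import *
s=vision.capture("side")
print(px("side",[.5535,.2655,.085]))
print([(round(d["score"],2),w("side",d["centre"]).round(3).tolist()) for d in models.tip_of("side","angle_mid")][:3])
cv2.imwrite("pics/s2.png",cv2.resize(s[170:310,180:366],(797,600),interpolation=cv2.INTER_CUBIC))
```

```text
[264.12811429 268.70153647]
[(0.92, [0.32, 0.25, 0.003]), (0.84, [0.551, 0.262, 0.083]), (0.56, [0.693, 0.264, 0.01])]
```

View pics/s2.png

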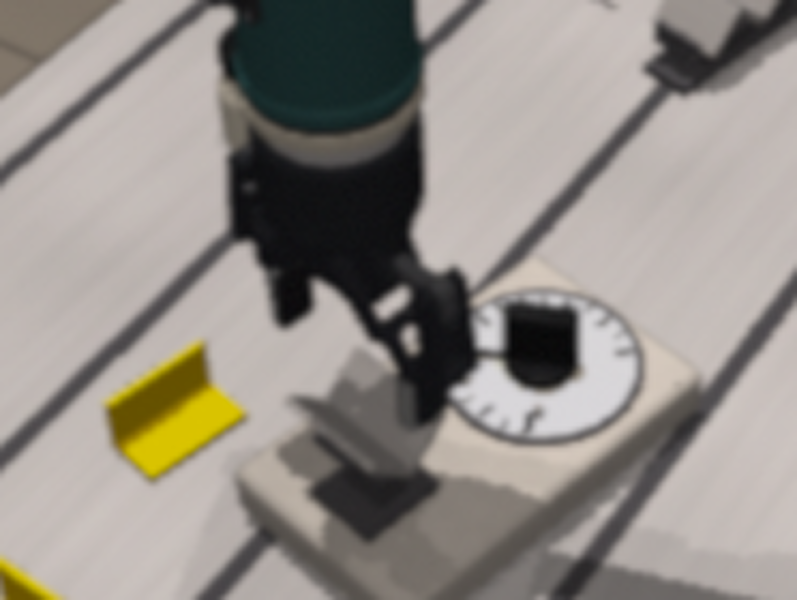

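The side view shows the fingers straddling the angle along its length, at about (290,300) and (425,390) in the crop, clear of the knob. I'll descend.

Call:
{"api": "send_rows", "payload": {
  "commands": [
    {"tx": 0,"ty": 0,"tz": 1.2,"rx": 0,"ry": 0,"rz": 0,"grip": 8.5},
    {"tx": 0,"ty": 0,"tz": 1.2,"rx": 0,"ry": 0,"rz": 0,"grip": 8.5},
    {"tx": 0,"ty": 0,"tz": 1.2,"rx": 0,"ry": 0,"rz": 0,"grip": 8.5},
    {"tx": 0,"ty": 0,"tz": 1.2,"rx": 0,"ry": 0,"rz": 0,"grip": 8.5},
    {"tx": 0,"ty": 0,"tz": 1,"rx": 0,"ry": 0,"rz": 0,"grip": 8.5}
  ]
}}

```text
clock: 4.55
tcp_pos: [0.5533, 0.2655, 0.0557]
ee_rot: [-3.14, 0.001, 1.347]
contact_force: [0.0, -0.5, 0.7]
gripper_width: 0.0852
```

Call:
{"api": "send_rows", "payload": {
  "commands": [
    {"tx": 0,"ty": 0,"tz": 0,"rx": 0,"ry": 0,"rz": 0,"grip": 7.5},
    {"tx": 0,"ty": 0,"tz": 0,"rx": 0,"ry": 0,"rz": 0,"grip": 6.8},
    {"tx": 0,"ty": 0,"tz": 0,"rx": 0,"ry": 0,"rz": 0,"grip": 6.2},
    {"tx": 0,"ty": 0,"tz": 0,"rx": 0,"ry": 0,"rz": 0,"grip": 5.5},
    {"tx": 0,"ty": 0,"tz": 0,"rx": 0,"ry": 0,"rz": 0,"grip": 5.5}
  ],
  "newtons": 40
}}

```text
clock: 5.05
tcp_pos: [0.5542, 0.2657, 0.0577]
ee_rot: [3.141, -0.0, 1.347]
contact_force: [0.9, -0.3, -0.3]
gripper_width: 0.0632
```

Call:
{"api": "send_rows", "payload": {
  "commands": [
    {"tx": 0,"ty": 0,"tz": 0,"rx": 0,"ry": 0,"rz": 0,"grip": 5.5},
    {"tx": 0,"ty": 0,"tz": 0,"rx": 0,"ry": 0,"rz": 0,"grip": 5.5},
    {"tx": 0,"ty": 0,"tz": 0,"rx": 0,"ry": 0,"rz": 0,"grip": 5.5},
    {"tx": 0,"ty": 0,"tz": 0,"rx": 0,"ry": 0,"rz": 0,"grip": 5.5},
    {"tx": 0,"ty": 0,"tz": 0,"rx": 0,"ry": 0,"rz": 0,"grip": 5.5}
  ],
  "newtons": 60
}}

```text
clock: 5.55
tcp_pos: [0.5541, 0.2658, 0.0577]
ee_rot: [3.141, -0.0, 1.347]
contact_force: [-1.5, -0.4, 4.7]
gripper_width: 0.0627
```

The fingers stopped at 63 mm, so the angle is held. I'll lift it and plan the transfer.

Call:
{"api": "send_rows", "payload": {
  "commands": [
    {"tx": 0,"ty": 0,"tz": -1,"rx": 0,"ry": 0,"rz": 0,"grip": 5.5},
    {"tx": 0,"ty": 0,"tz": -2,"rx": 0,"ry": 0,"rz": 0,"grip": 5.5},
    {"tx": 0,"ty": 0,"tz": -3,"rx": 0,"ry": 0,"rz": 0,"grip": 5.5},
    {"tx": 0,"ty": 0,"tz": -3,"rx": 0,"ry": 0,"rz": 0,"grip": 5.5},
    {"tx": 0,"ty": 0,"tz": -2,"rx": 0,"ry": 0,"rz": 0,"grip": 5.5}
  ]
}}

```text
clock: 6.05
tcp_pos: [0.5546, 0.2659, 0.1696]
ee_rot: [3.14, -0.001, 1.347]
contact_force: [0.2, -0.4, -2.6]
gripper_width: 0.0626
```

Run:
```python
from h import *
print(telemetry.sense()["tcp_pos"],telemetry.sense()["contact_force"])
vision.capture("top")
for n in("valley","roof_a_ridge"): print(n,[(round(d["score"],2),w("top",d["centre"]).round(3).tolist()) for d in models.tip_of("top",n)][:4])
plan([(.591,-.182,.15,1.364,15)],start=(.5541,.2658,.1677,1.347))
```

```text
[0.55458276 0.2659278  0.16958947] [ 0.17196394 -0.40379532 -2.5601773 ]
valley []
roof_a_ridge [(0.61, [0.591, -0.157, 0.055])]
0 {'tx': -2.9, 'ty': 0.9, 'tz': 0.1, 'rx': 0.0, 'ry': 0.0, 'rz': 0.0}
0 {'tx': -2.9, 'ty': 0.9, 'tz': 0.1, 'rx': 0.0, 'ry': 0.0, 'rz': 0.0}
0 {'tx': -2.8, 'ty': 0.9, 'tz': 0.1, 'rx': 0.0, 'ry': 0.0, 'rz': 0.0}
0 {'tx': -2.9, 'ty': 0.9, 'tz': 0.1, 'rx': 0.0, 'ry': 0.0, 'rz': 0.0}
0 {'tx': -2.8, 'ty': 0.9, 'tz': 0.1, 'rx': 0.0, 'ry': 0.0, 'rz': 0.0}
1 {'tx': -2.9, 'ty': 0.9, 'tz': 0.1, 'rx': 0.0, 'ry': 0.0, 'rz': 0.0}
1 {'tx': -2.8, 'ty': 0.9, 'tz': 0.1, 'rx': 0.0, 'ry': 0.0, 'rz': 0.0}
1 {'tx': -2.9, 'ty': 0.9, 'tz': 0.1, 'rx': 0.0, 'ry': 0.0, 'rz': 0.0}
1 {'tx': -2.8, 'ty': 0.9, 'tz': 0.1, 'rx': 0.0, 'ry': 0.0, 'rz': 0.0}
1 {'tx': -2.9, 'ty': 0.9, 'tz': 0.1, 'rx': 0.0, 'ry': 0.0, 'rz': 0.0}
2 {'tx': -2.8, 'ty': 0.9, 'tz': 0.2, 'rx': 0.0, 'ry': 0.0, 'rz': 0.0}
2 {'tx': -2.9, 'ty': 0.9, 'tz': 0.1, 'rx': 0.0, 'ry': 0.0, 'rz': 0.0}
2 {'tx': -2.8, 'ty': 0.9, 'tz': 0.2, 'rx': 0.0, 'ry': 0.0, 'rz': -0.01}
2 {'tx': -2.9, 'ty': 0.9, 'tz': 0.1, 'rx': 0.0, 'ry': 0.0, 'rz': 0.0}
2 {'tx': -2.9, 'ty': 0.9, 'tz': 0.2, 'rx': 0.0, 'ry': 0.0, 'rz': -0.01}
end [ 0.5911 -0.1824  0.1497] [3.142 0.    1.367]
```

Call:
{"api": "send_rows", "payload": {
  "commands": [
    {"tx": -2.9,"ty": 0.9,"tz": 0.1,"rx": 0,"ry": 0,"rz": 0,"grip": 5.5},
    {"tx": -2.9,"ty": 0.9,"tz": 0.1,"rx": 0,"ry": 0,"rz": 0,"grip": 5.5},
    {"tx": -2.8,"ty": 0.9,"tz": 0.1,"rx": 0,"ry": 0,"rz": 0,"grip": 5.5},
    {"tx": -2.9,"ty": 0.9,"tz": 0.1,"rx": 0,"ry": 0,"rz": 0,"grip": 5.5},
    {"tx": -2.8,"ty": 0.9,"tz": 0.1,"rx": 0,"ry": 0,"rz": 0,"grip": 5.5}
  ]
}}

```text
clock: 6.7
tcp_pos: [0.5645, 0.1149, 0.1602]
ee_rot: [-3.138, 0.001, 1.347]
contact_force: [0.1, -0.5, -2.1]
gripper_width: 0.0628
```

Call:
{"api": "send_rows", "payload": {
  "commands": [
    {"tx": -2.9,"ty": 0.9,"tz": 0.1,"rx": 0,"ry": 0,"rz": 0,"grip": 5.5},
    {"tx": -2.9,"ty": 0.9,"tz": 0.1,"rx": 0,"ry": 0,"rz": 0,"grip": 5.5},
    {"tx": -2.8,"ty": 0.9,"tz": 0.1,"rx": 0,"ry": 0,"rz": 0,"grip": 5.5},
    {"tx": -2.9,"ty": 0.9,"tz": 0.1,"rx": 0,"ry": 0,"rz": 0,"grip": 5.5},
    {"tx": -2.8,"ty": 0.9,"tz": 0.1,"rx": 0,"ry": 0,"rz": 0,"grip": 5.5}
  ]
}}

```text
clock: 7.2
tcp_pos: [0.5767, -0.0342, 0.1552]
ee_rot: [-3.138, 0.0, 1.347]
contact_force: [0.6, 0.6, -1.2]
gripper_width: 0.063
```

Call:
{"api": "send_rows", "payload": {
  "commands": [
    {"tx": -2.9,"ty": 0.9,"tz": 0.1,"rx": 0,"ry": 0,"rz": -0.01,"grip": 5.5},
    {"tx": -2.9,"ty": 0.9,"tz": 0.1,"rx": 0,"ry": 0,"rz": 0,"grip": 5.5},
    {"tx": -2.8,"ty": 0.8,"tz": 0.1,"rx": 0,"ry": 0,"rz": -0.01,"grip": 5.5},
    {"tx": -2.8,"ty": 0.8,"tz": 0.2,"rx": 0,"ry": 0,"rz": 0,"grip": 5.5},
    {"tx": -2.8,"ty": 0.8,"tz": 0.2,"rx": 0,"ry": 0,"rz": 0,"grip": 5.5}
  ]
}}

```text
clock: 7.7
tcp_pos: [0.588, -0.1815, 0.148]
ee_rot: [-3.138, -0.001, 1.367]
contact_force: [0.6, 0.1, -2.3]
gripper_width: 0.0632
```

Call:
{"api": "send_rows", "payload": {
  "commands": [
    {"tx": 0,"ty": 0,"tz": 1,"rx": 0,"ry": 0,"rz": 0,"grip": 5.5},
    {"tx": 0,"ty": 0,"tz": 2,"rx": 0,"ry": 0,"rz": 0,"grip": 5.5},
    {"tx": 0,"ty": 0,"tz": 2,"rx": 0,"ry": 0,"rz": 0,"grip": 5.5},
    {"tx": 0,"ty": 0,"tz": 2,"rx": 0,"ry": 0,"rz": 0,"grip": 5.5},
    {"tx": 0,"ty": 0,"tz": 0,"rx": 0,"ry": 0,"rz": 0,"grip": 5.5}
  ]
}}

```text
clock: 8.2
tcp_pos: [0.5856, -0.1787, 0.0758]
ee_rot: [-3.133, -0.002, 1.367]
contact_force: [-1.1, 0.8, -2.4]
gripper_width: 0.0629
```

Run:
```python
from h import *
s=vision.capture("side"); print(telemetry.sense()["tcp_pos"],telemetry.sense()["ee_rot"])
for n in("angle_mid","roof_a_ridge","valley"): print(n,[(round(d["score"],2),w("side",d["centre"]).round(3).tolist()) for d in models.tip_of("side",n)][:5])
cv2.imwrite("pics/s3.png",cv2.resize(s[110:220,290:436],(796,600),interpolation=cv2.INTER_CUBIC))
```

```text
[ 0.58686024 -0.17923539  0.07757185] [-3.13543975e+00 -1.58253851e-03  1.36700601e+00]
angle_mid [(0.84, [0.695, 0.265, 0.007]), (0.79, [0.318, 0.251, 0.003]), (0.6, [0.652, 0.401, 0.005]), (0.58, [0.585, -0.182, 0.097])]
roof_a_ridge [(0.78, [0.591, -0.16, 0.051])]
valley [(0.6, [0.586, -0.188, 0.035])]
```

View pics/s3.png

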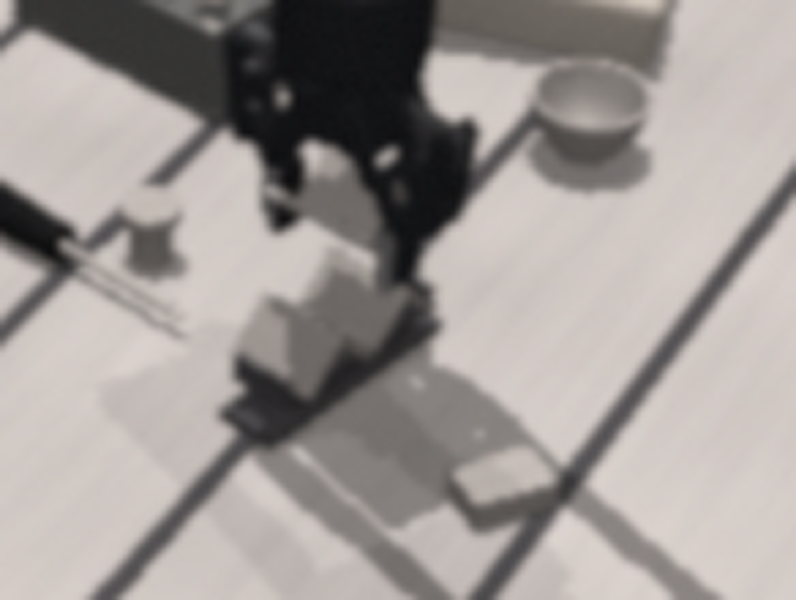

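The angle is held as a V above the valley, the roofs are lying as before, and the driver, collet and block are clear of the fingers. I'll make a small correction and lower further.

Call:
{"api": "send_rows", "payload": {
  "commands": [
    {"tx": -0.4,"ty": 0.2,"tz": 0,"rx": 0,"ry": 0,"rz": 0,"grip": 5.5},
    {"tx": 0,"ty": 0,"tz": 1.5,"rx": 0,"ry": 0,"rz": 0,"grip": 5.5},
    {"tx": 0,"ty": 0,"tz": 1.5,"rx": 0,"ry": 0,"rz": 0,"grip": 5.5},
    {"tx": 0,"ty": 0,"tz": 1.5,"rx": 0,"ry": 0,"rz": 0,"grip": 5.5},
    {"tx": 0,"ty": 0,"tz": 0.5,"rx": 0,"ry": 0,"rz": 0,"grip": 5.5}
  ]
}}

```text
clock: 8.9
tcp_pos: [0.5886, -0.1844, 0.0275]
ee_rot: [-3.137, -0.001, 1.367]
contact_force: [-0.5, 0.9, -2.4]
gripper_width: 0.0625
```

Call:
{"api": "send_rows", "payload": {
  "commands": [
    {"tx": 0,"ty": 0,"tz": 0,"rx": 0,"ry": 0,"rz": 0,"grip": 5.5},
    {"tx": 0,"ty": 0,"tz": 0.2,"rx": 0,"ry": 0,"rz": 0,"grip": 5.5},
    {"tx": 0,"ty": 0,"tz": 0.2,"rx": 0,"ry": 0,"rz": 0,"grip": 5.5},
    {"tx": 0,"ty": 0,"tz": 0,"rx": 0,"ry": 0,"rz": 0,"grip": 5.5},
    {"tx": 0,"ty": 0,"tz": 0,"rx": 0,"ry": 0,"rz": 0,"grip": 5.5}
  ]
}}

```text
clock: 9.4
tcp_pos: [0.5907, -0.1852, 0.0267]
ee_rot: [3.141, 0.0, 1.367]
contact_force: [-0.4, 0.1, -2.6]
gripper_width: 0.0629
```

Run:
```python
from h import *
s=vision.capture("side"); q=telemetry.sense(); print(q["tcp_pos"],q["ee_rot"],q["contact_force"])
for n in("angle_mid","roof_a_ridge","valley"): print(n,[(round(d["score"],2),w("side",d["centre"]).round(3).tolist()) for d in models.tip_of("side",n)][:6])
cv2.imwrite("pics/s4.png",cv2.resize(s[130:205,310:410],(800,600),interpolation=cv2.INTER_CUBIC))
```

```text
[ 0.59071099 -0.1852447   0.02666651] [3.14097294e+00 4.43349172e-05 1.36679005e+00] [ 1.09217593 -0.32026313 -2.23291359]
angle_mid [(0.7, [0.694, 0.265, 0.008]), (0.7, [0.324, 0.248, 0.003]), (0.64, [0.648, 0.4, 0.009]), (0.46, [0.588, -0.187, 0.05])]
roof_a_ridge [(0.8, [0.59, -0.16, 0.057]), (0.6, [0.785, 0.048, -0.001])]
valley [(0.74, [0.588, -0.183, 0.033]), (0.24, [0.782, 0.048, -0.002])]
```

View pics/s4.png

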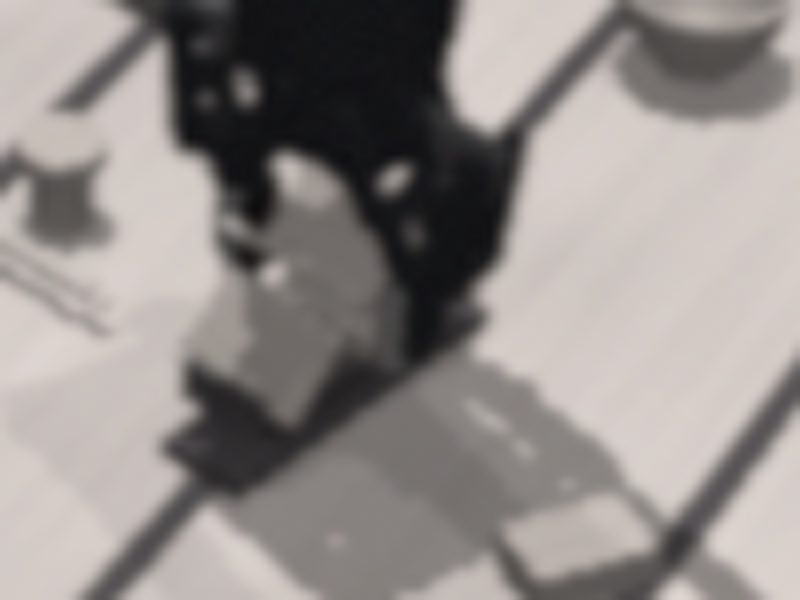

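The angle is about 1 cm above the seat and aligned with the valley. I'll lower it slowly and watch the force.

Call:
{"api": "send_rows", "payload": {
  "commands": [
    {"tx": 0,"ty": 0,"tz": 0.1,"rx": 0,"ry": 0,"rz": 0,"grip": 5.5},
    {"tx": 0,"ty": 0,"tz": 0.1,"rx": 0,"ry": 0,"rz": 0,"grip": 5.5},
    {"tx": 0,"ty": 0,"tz": 0.1,"rx": 0,"ry": 0,"rz": 0,"grip": 5.5},
    {"tx": 0,"ty": 0,"tz": 0.1,"rx": 0,"ry": 0,"rz": 0,"grip": 5.5},
    {"tx": 0,"ty": 0,"tz": 0,"rx": 0,"ry": 0,"rz": 0,"grip": 5.5}
  ]
}}

```text
clock: 10.1
tcp_pos: [0.5903, -0.1851, 0.0221]
ee_rot: [-3.141, -0.0, 1.367]
contact_force: [-0.1, 0.7, -2.1]
gripper_width: 0.0627
```

Call:
{"api": "send_rows", "payload": {
  "commands": [
    {"tx": 0,"ty": 0,"tz": 0.1,"rx": 0,"ry": 0,"rz": 0,"grip": 5.5},
    {"tx": 0,"ty": 0,"tz": 0.1,"rx": 0,"ry": 0,"rz": 0,"grip": 5.5},
    {"tx": 0,"ty": 0,"tz": 0.1,"rx": 0,"ry": 0,"rz": 0,"grip": 5.5},
    {"tx": 0,"ty": 0,"tz": 0,"rx": 0,"ry": 0,"rz": 0,"grip": 5.5},
    {"tx": 0,"ty": 0,"tz": 0,"rx": 0,"ry": 0,"rz": 0,"grip": 5.5}
  ]
}}

```text
clock: 10.6
tcp_pos: [0.5904, -0.1851, 0.0192]
ee_rot: [-3.141, -0.0, 1.367]
contact_force: [0.0, 0.5, -1.9]
gripper_width: 0.0625
```

Call:
{"api": "send_rows", "payload": {
  "commands": [
    {"tx": 0,"ty": 0,"tz": 0.1,"rx": 0,"ry": 0,"rz": 0,"grip": 5.5},
    {"tx": 0,"ty": 0,"tz": 0.1,"rx": 0,"ry": 0,"rz": 0,"grip": 5.5},
    {"tx": 0,"ty": 0,"tz": 0,"rx": 0,"ry": 0,"rz": 0,"grip": 5.5},
    {"tx": 0,"ty": 0,"tz": 0,"rx": 0,"ry": 0,"rz": 0,"grip": 5.5},
    {"tx": 0,"ty": 0,"tz": 0,"rx": 0,"ry": 0,"rz": 0,"grip": 5.5}
  ]
}}

```text
clock: 11.1
tcp_pos: [0.5905, -0.1851, 0.0173]
ee_rot: [3.142, -0.0, 1.367]
contact_force: [-0.2, -0.0, -1.2]
gripper_width: 0.0625
```

Call:
{"api": "send_rows", "payload": {
  "commands": [
    {"tx": 0,"ty": 0,"tz": 0.1,"rx": 0,"ry": 0,"rz": 0,"grip": 5.5},
    {"tx": 0,"ty": 0,"tz": 0,"rx": 0,"ry": 0,"rz": 0,"grip": 5.5},
    {"tx": 0,"ty": 0,"tz": 0.1,"rx": 0,"ry": 0,"rz": 0,"grip": 5.5},
    {"tx": 0,"ty": 0,"tz": 0,"rx": 0,"ry": 0,"rz": 0,"grip": 5.5},
    {"tx": 0,"ty": 0,"tz": 0,"rx": 0,"ry": 0,"rz": 0,"grip": 5.5}
  ]
}}

```text
clock: 11.6
tcp_pos: [0.5909, -0.1846, 0.0161]
ee_rot: [3.141, -0.001, 1.366]
contact_force: [-0.1, 5.0, 7.6]
gripper_width: 0.0626
```

Contact now: 10 N upwards and 5 N towards +y. It is leaning on the −y roof, so I'll shift it a little to +y.

Call:
{"api": "send_rows", "payload": {
  "commands": [
    {"tx": 0.1,"ty": 0,"tz": 0,"rx": 0,"ry": 0,"rz": 0,"grip": 5.5},
    {"tx": 0,"ty": 0,"tz": 0,"rx": 0,"ry": 0,"rz": 0,"grip": 5.5},
    {"tx": 0,"ty": 0,"tz": 0,"rx": 0,"ry": 0,"rz": 0,"grip": 5.5},
    {"tx": 0,"ty": 0,"tz": 0,"rx": 0,"ry": 0,"rz": 0,"grip": 5.5},
    {"tx": 0,"ty": 0,"tz": 0,"rx": 0,"ry": 0,"rz": 0,"grip": 5.5}
  ]
}}

```text
clock: 12.1
tcp_pos: [0.5911, -0.1841, 0.0156]
ee_rot: [3.141, -0.0, 1.367]
contact_force: [0.4, 3.1, 6.1]
gripper_width: 0.0625
```

Call:
{"api": "send_rows", "payload": {
  "commands": [
    {"tx": 0,"ty": 0,"tz": 0.1,"rx": 0,"ry": 0,"rz": 0,"grip": 5.5},
    {"tx": 0,"ty": 0,"tz": 0,"rx": 0,"ry": 0,"rz": 0,"grip": 5.5},
    {"tx": 0,"ty": 0,"tz": 0,"rx": 0,"ry": 0,"rz": 0,"grip": 5.5},
    {"tx": 0,"ty": 0,"tz": 0,"rx": 0,"ry": 0,"rz": 0,"grip": 5.5},
    {"tx": 0,"ty": 0,"tz": 0,"rx": 0,"ry": 0,"rz": 0,"grip": 5.5}
  ]
}}

```text
clock: 12.6
tcp_pos: [0.5913, -0.1838, 0.0152]
ee_rot: [3.141, -0.001, 1.366]
contact_force: [-0.1, 4.3, 11.2]
gripper_width: 0.0625
```

Call:
{"api": "send_rows", "payload": {
  "commands": [
    {"tx": 0.1,"ty": 0,"tz": 0,"rx": 0,"ry": 0,"rz": 0,"grip": 5.5},
    {"tx": 0,"ty": 0,"tz": 0,"rx": 0,"ry": 0,"rz": 0,"grip": 5.5},
    {"tx": 0,"ty": 0,"tz": 0,"rx": 0,"ry": 0,"rz": 0,"grip": 5.5},
    {"tx": 0,"ty": 0,"tz": 0,"rx": 0,"ry": 0,"rz": 0,"grip": 5.5},
    {"tx": 0,"ty": 0,"tz": 0,"rx": 0,"ry": 0,"rz": 0,"grip": 5.5}
  ]
}}

```text
clock: 13.1
tcp_pos: [0.5915, -0.1833, 0.0148]
ee_rot: [3.14, -0.0, 1.367]
contact_force: [0.3, 3.2, 6.6]
gripper_width: 0.0626
```

Run:
```python
from h import *
s=vision.capture("side"); q=telemetry.sense(); print(q["tcp_pos"],q["ee_rot"],q["contact_force"])
for n in("angle_mid","roof_a_ridge","valley"): print(n,[(round(d["score"],2),w("side",d["centre"]).round(3).tolist()) for d in models.tip_of("side",n)][:6])
cv2.imwrite("pics/s5.png",cv2.resize(s[130:205,310:410],(800,600),interpolation=cv2.INTER_CUBIC))
```

```text
[ 0.59146522 -0.18329435  0.01480135] [ 3.14046520e+00 -1.70437682e-04  1.36649651e+00] [-0.18579467  2.60542267  7.30770471]
angle_mid [(0.65, [0.587, -0.186, 0.039]), (0.62, [0.323, 0.251, 0.004]), (0.58, [0.65, 0.403, 0.007])]
roof_a_ridge [(0.53, [0.593, -0.16, 0.054])]
valley []
```

View pics/s5.png

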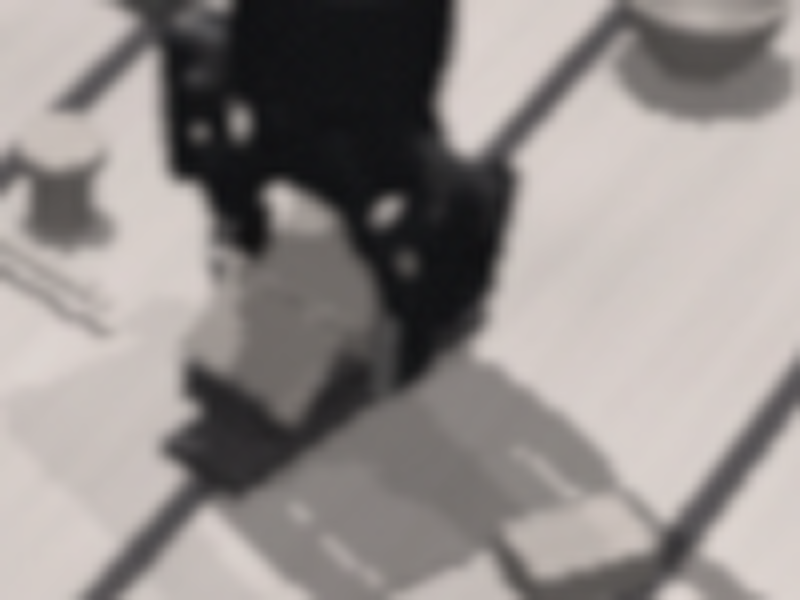

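The angle sits in the valley at the expected height (angle_mid z = 0.039) and is still held. Both roofs are in place. I'll release gently.

Call:
{"api": "send_rows", "payload": {
  "commands": [
    {"tx": 0,"ty": 0,"tz": 0,"rx": 0,"ry": 0,"rz": 0,"grip": 6.3},
    {"tx": 0,"ty": 0,"tz": 0,"rx": 0,"ry": 0,"rz": 0,"grip": 6.6},
    {"tx": 0,"ty": 0,"tz": 0,"rx": 0,"ry": 0,"rz": 0,"grip": 7.0},
    {"tx": 0,"ty": 0,"tz": 0,"rx": 0,"ry": 0,"rz": 0,"grip": 7.5},
    {"tx": 0,"ty": 0,"tz": 0,"rx": 0,"ry": 0,"rz": 0,"grip": 7.8}
  ],
  "newtons": 20
}}

```text
clock: 13.8
tcp_pos: [0.5906, -0.1833, 0.014]
ee_rot: [-3.141, -0.0, 1.367]
contact_force: [-0.1, 0.6, 0.4]
gripper_width: 0.0778
```

Call:
{"api": "send_rows", "payload": {
  "commands": [
    {"tx": 0,"ty": 0,"tz": 0,"rx": 0,"ry": 0,"rz": 0,"grip": 7.8},
    {"tx": 0,"ty": 0,"tz": 0,"rx": 0,"ry": 0,"rz": 0,"grip": 7.8},
    {"tx": 0,"ty": 0,"tz": 0,"rx": 0,"ry": 0,"rz": 0,"grip": 7.8},
    {"tx": 0,"ty": 0,"tz": 0,"rx": 0,"ry": 0,"rz": 0,"grip": 7.8},
    {"tx": 0,"ty": 0,"tz": 0,"rx": 0,"ry": 0,"rz": 0,"grip": 7.8}
  ]
}}

```text
clock: 14.3
tcp_pos: [0.5909, -0.1832, 0.0143]
ee_rot: [3.142, -0.0, 1.367]
contact_force: [0.2, 0.3, -1.2]
gripper_width: 0.0781
```

Call:
{"api": "send_rows", "payload": {
  "commands": [
    {"tx": 0,"ty": 0,"tz": -1,"rx": 0,"ry": 0,"rz": 0,"grip": 7.8},
    {"tx": 0,"ty": 0,"tz": -2,"rx": 0,"ry": 0,"rz": 0,"grip": 7.8},
    {"tx": 0,"ty": 0,"tz": -3,"rx": 0,"ry": 0,"rz": 0,"grip": 7.8},
    {"tx": 0,"ty": 0,"tz": -4,"rx": 0,"ry": 0,"rz": 0,"grip": 7.8},
    {"tx": 0,"ty": 0,"tz": -4,"rx": 0,"ry": 0,"rz": 0,"grip": 7.8}
  ]
}}

```text
clock: 14.8
tcp_pos: [0.5904, -0.183, 0.1561]
ee_rot: [-3.141, -0.0, 1.367]
contact_force: [0.9, -1.3, -0.0]
gripper_width: 0.0779
```

Run:
```python
from h import *
s=vision.capture("side"); q=telemetry.sense(); print(q["tcp_pos"],q["contact_force"])
for n in("angle_mid","roof_a_ridge","valley"): print(n,[(round(d["score"],2),w("side",d["centre"]).round(3).tolist()) for d in models.tip_of("side",n)][:6])
t=vision.capture("top")
A=cv2.resize(s[140:215,300:400],(400,300),interpolation=cv2.INTER_CUBIC);B=cv2.resize(t[187:247,212:292],(400,300),interpolation=cv2.INTER_CUBIC)
cv2.imwrite("pics/s6.png",np.hstack([A,B]))
plan([(.526,.148,.17,.337,10)])
# pointer direction: dark pixels in a ring r=28..46mm about the knob axis, at dial height 39 mm
c=np.array([.5255,.1495]); g=cv2.cvtColor(t,cv2.COLOR_BGR2GRAY).astype(np.float32)
a=np.radians(np.arange(-180,180,2)); rr=np.arange(.025,.041,.001)
v=[np.mean([g[tuple(px("top",[c[0]+r*np.cos(x),c[1]+r*np.sin(x),.039]).round().astype(int)[::-1])] for r in rr]) for x in a]
o=np.argsort(v)[:6]; print([(int(np.degrees(a[i]).round()),round(float(v[i]))) for i in o])
```

```text
[ 0.59450067 -0.18466346  0.16348499] [ 1.53548761 -0.43595939  4.02317875]
angle_mid [(0.97, [0.321, 0.251, 0.006]), (0.84, [0.588, -0.186, 0.036]), (0.65, [0.694, 0.265, 0.006]), (0.63, [0.654, 0.401, 0.008])]
roof_a_ridge [(0.75, [0.592, -0.16, 0.057])]
valley [(0.56, [0.587, -0.183, 0.035])]
0 {'tx': 3.1, 'ty': -1.3, 'tz': -0.2, 'rx': 0.0, 'ry': 0.0, 'rz': 0.1}
0 {'tx': 3.0, 'ty': -1.6, 'tz': -0.1, 'rx': 0.0, 'ry': 0.0, 'rz': 0.1}
0 {'tx': 2.8, 'ty': -1.9, 'tz': -0.2, 'rx': 0.0, 'ry': 0.0, 'rz': 0.1}
0 {'tx': 2.6, 'ty': -2.2, 'tz': -0.1, 'rx': 0.0, 'ry': 0.0, 'rz': 0.1}
0 {'tx': 2.4, 'ty': -2.4, 'tz': -0.2, 'rx': 0.0, 'ry': 0.0, 'rz': 0.1}
1 {'tx': 2.1, 'ty': -2.6, 'tz': -0.1, 'rx': 0.0, 'ry': 0.0, 'rz': 0.11}
1 {'tx': 1.8, 'ty': -2.8, 'tz': -0.2, 'rx': 0.0, 'ry': 0.0, 'rz': 0.1}
1 {'tx': 1.5, 'ty': -3.0, 'tz': -0.1, 'rx': 0.0, 'ry': 0.0, 'rz': 0.11}
1 {'tx': 1.1, 'ty': -3.2, 'tz': -0.2, 'rx': 0.0, 'ry': 0.0, 'rz': 0.1}
1 {'tx': 0.8, 'ty': -3.3, 'tz': -0.1, 'rx': 0.0, 'ry': 0.0, 'rz': 0.11}
end [0.5255 0.1481 0.1697] [ 3.141 -0.     0.337]
[(26, 70), (24, 73), (22, 94), (28, 100), (20, 129), (30, 130)]
```

View pics/s6.png

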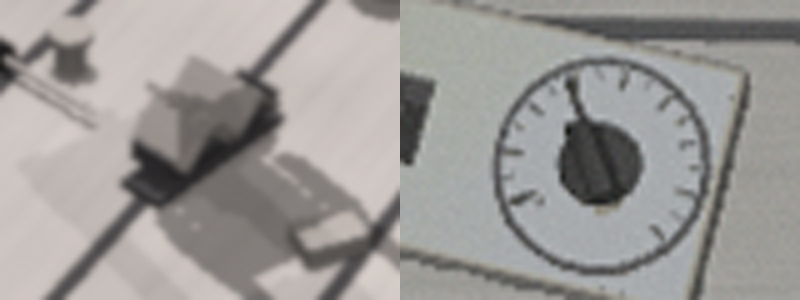

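The angle lies nested as a V between two upright roofs and is released. The pointer is at about 20–25° (tip at crop pixel (572,83), dial centre (602,165)). I'll check the dial centre and plan the knob approach.

Run:
```python
from h import *
print(ray("top",252.5,220,.037).round(4), ray("top",212+(572-400)/5,187+83/5,.039).round(4),ray("top",212+(520-400)/5,187+201/5,.037).round(4))
q=telemetry.sense();print(q["tcp_pos"],q["ee_rot"][2])
plan([(.526,.149,.16,.384,10)])
```

```text
[0.5254 0.1491 0.037 ] [0.5666 0.1657 0.039 ] [0.5066 0.1899 0.037 ]
[ 0.59063642 -0.18307473  0.15472727] 1.3668356671207695
0 {'tx': 3.1, 'ty': -1.3, 'tz': -0.1, 'rx': 0.0, 'ry': 0.0, 'rz': 0.1}
0 {'tx': 3.0, 'ty': -1.6, 'tz': 0.0, 'rx': 0.0, 'ry': 0.0, 'rz': 0.1}
0 {'tx': 2.8, 'ty': -1.9, 'tz': -0.1, 'rx': 0.0, 'ry': 0.0, 'rz': 0.1}
0 {'tx': 2.6, 'ty': -2.2, 'tz': 0.0, 'rx': 0.0, 'ry': 0.0, 'rz': 0.1}
0 {'tx': 2.4, 'ty': -2.4, 'tz': -0.1, 'rx': 0.0, 'ry': 0.0, 'rz': 0.1}
1 {'tx': 2.1, 'ty': -2.6, 'tz': 0.0, 'rx': 0.0, 'ry': 0.0, 'rz': 0.1}
1 {'tx': 1.8, 'ty': -2.8, 'tz': -0.1, 'rx': 0.0, 'ry': 0.0, 'rz': 0.1}
1 {'tx': 1.5, 'ty': -3.0, 'tz': 0.0, 'rx': 0.0, 'ry': 0.0, 'rz': 0.09}
1 {'tx': 1.3, 'ty': -3.2, 'tz': -0.1, 'rx': 0.0, 'ry': 0.0, 'rz': 0.1}
1 {'tx': 0.9, 'ty': -3.3, 'tz': 0.0, 'rx': 0.0, 'ry': 0.0, 'rz': 0.09}
end [0.5254 0.149  0.1597] [ 3.141 -0.     0.387]
```

Call:
{"api": "send_rows", "payload": {
  "commands": [
    {"tx": 3.1,"ty": -1.3,"tz": -0.1,"rx": 0,"ry": 0,"rz": 0.1,"grip": 7.0},
    {"tx": 3.0,"ty": -1.6,"tz": 0,"rx": 0,"ry": 0,"rz": 0.1,"grip": 6.0},
    {"tx": 2.8,"ty": -1.9,"tz": -0.1,"rx": 0,"ry": 0,"rz": 0.1,"grip": 5.0},
    {"tx": 2.6,"ty": -2.2,"tz": 0,"rx": 0,"ry": 0,"rz": 0.1,"grip": 5.0},
    {"tx": 2.4,"ty": -2.4,"tz": -0.1,"rx": 0,"ry": 0,"rz": 0.1,"grip": 5.0}
  ]
}}

```text
clock: 15.55
tcp_pos: [0.5568, -0.0154, 0.1555]
ee_rot: [-3.138, 0.002, 0.862]
contact_force: [0.5, -1.0, 0.5]
gripper_width: 0.0501
```

Call:
{"api": "send_rows", "payload": {
  "commands": [
    {"tx": 2.1,"ty": -2.6,"tz": 0,"rx": 0,"ry": 0,"rz": 0.1,"grip": 5.0},
    {"tx": 1.8,"ty": -2.8,"tz": -0.1,"rx": 0,"ry": 0,"rz": 0.1,"grip": 5.0},
    {"tx": 1.5,"ty": -3.0,"tz": 0,"rx": 0,"ry": 0,"rz": 0.09,"grip": 5.0},
    {"tx": 1.3,"ty": -3.2,"tz": -0.1,"rx": 0,"ry": 0,"rz": 0.1,"grip": 5.0},
    {"tx": 0.9,"ty": -3.3,"tz": 0,"rx": 0,"ry": 0,"rz": 0.09,"grip": 5.0}
  ]
}}

```text
clock: 16.05
tcp_pos: [0.524, 0.15, 0.1578]
ee_rot: [-3.141, 0.003, 0.383]
contact_force: [0.9, -0.1, -0.1]
gripper_width: 0.0501
```

Call:
{"api": "send_rows", "payload": {
  "commands": [
    {"tx": 0,"ty": 0,"tz": 0,"rx": 0,"ry": 0,"rz": 0,"grip": 5.0},
    {"tx": 0,"ty": 0,"tz": 2,"rx": 0,"ry": 0,"rz": 0,"grip": 5.0},
    {"tx": 0,"ty": 0,"tz": 2,"rx": 0,"ry": 0,"rz": 0,"grip": 5.0},
    {"tx": 0,"ty": 0,"tz": 2,"rx": 0,"ry": 0,"rz": 0,"grip": 5.0},
    {"tx": 0,"ty": 0,"tz": 0,"rx": 0,"ry": 0,"rz": 0,"grip": 5.0}
  ]
}}

```text
clock: 16.55
tcp_pos: [0.5225, 0.1478, 0.0959]
ee_rot: [-3.14, 0.008, 0.387]
contact_force: [-0.5, -0.3, -0.3]
gripper_width: 0.0497
```

Run:
```python
from h import *
s=vision.capture("side"); q=telemetry.sense(); print(q["tcp_pos"],q["ee_rot"],q["contact_force"])
cv2.imwrite("pics/s7.png",cv2.resize(s[195:285,250:370],(800,600),interpolation=cv2.INTER_CUBIC))
plan([(.526,.149,.055,.385,5)])
```

```text
[0.52368445 0.14801656 0.0973932 ] [-3.14044538  0.00518992  0.38711335] [0.0558293  0.06397773 0.5468151 ]
0 {'tx': 0.1, 'ty': 0.0, 'tz': 0.8, 'rx': 0.0, 'ry': 0.0, 'rz': 0.0}
0 {'tx': 0.0, 'ty': 0.0, 'tz': 0.9, 'rx': 0.0, 'ry': 0.0, 'rz': 0.0}
0 {'tx': 0.1, 'ty': 0.0, 'tz': 0.8, 'rx': 0.0, 'ry': 0.0, 'rz': 0.0}
0 {'tx': 0.0, 'ty': 0.0, 'tz': 0.9, 'rx': 0.0, 'ry': 0.0, 'rz': 0.0}
0 {'tx': 0.1, 'ty': 0.0, 'tz': 0.8, 'rx': 0.0, 'ry': 0.01, 'rz': 0.0}
end [0.5262 0.1491 0.0554] [-3.14  -0.005  0.387]
```

View pics/s7.png

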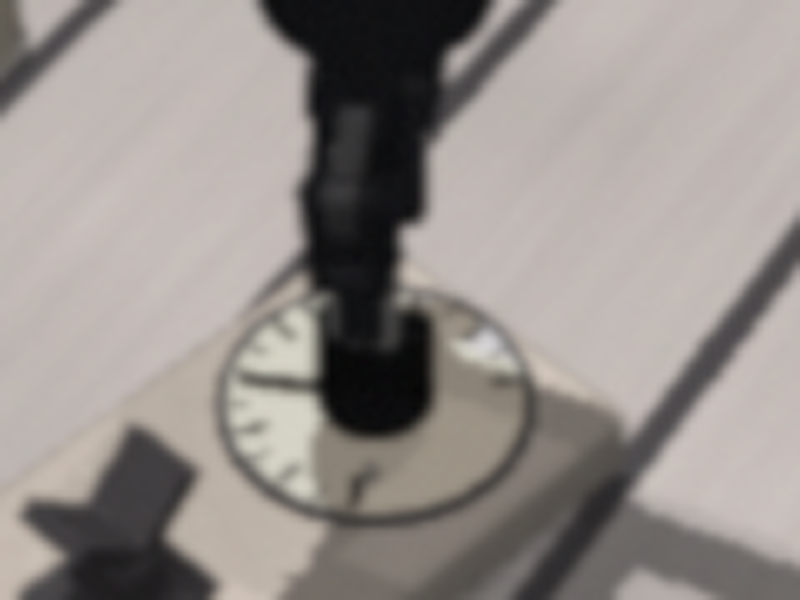

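The gripper is above the knob, with the fingers either side of the bar and the pointer unmoved. I'll descend and close.

Call:
{"api": "send_rows", "payload": {
  "commands": [
    {"tx": 0,"ty": 0,"tz": 1,"rx": 0,"ry": 0,"rz": 0,"grip": 5.0},
    {"tx": 0,"ty": 0,"tz": 1,"rx": 0,"ry": 0,"rz": 0,"grip": 5.0},
    {"tx": 0,"ty": 0,"tz": 1,"rx": 0,"ry": 0,"rz": 0,"grip": 5.0},
    {"tx": 0,"ty": 0,"tz": 1,"rx": 0,"ry": 0,"rz": 0,"grip": 5.0},
    {"tx": 0,"ty": 0,"tz": 0.3,"rx": 0,"ry": 0,"rz": 0,"grip": 5.0}
  ]
}}

```text
clock: 17.1
tcp_pos: [0.5248, 0.1488, 0.055]
ee_rot: [-3.141, 0.002, 0.387]
contact_force: [-0.2, -0.5, -0.3]
gripper_width: 0.0499
```

Call:
{"api": "send_rows", "payload": {
  "commands": [
    {"tx": 0,"ty": 0,"tz": 0,"rx": 0,"ry": 0,"rz": 0,"grip": 4.0},
    {"tx": 0,"ty": 0,"tz": 0,"rx": 0,"ry": 0,"rz": 0,"grip": 3.0},
    {"tx": 0,"ty": 0,"tz": 0,"rx": 0,"ry": 0,"rz": 0,"grip": 2.0},
    {"tx": 0,"ty": 0,"tz": 0,"rx": 0,"ry": 0,"rz": 0,"grip": 1.0},
    {"tx": 0,"ty": 0,"tz": 0,"rx": 0,"ry": 0,"rz": 0,"grip": 0.8}
  ],
  "newtons": 30
}}

```text
clock: 17.6
tcp_pos: [0.5262, 0.1488, 0.0569]
ee_rot: [3.141, -0.001, 0.387]
contact_force: [0.3, -1.6, 3.1]
gripper_width: 0.0132
```

Call:
{"api": "send_rows", "payload": {
  "commands": [
    {"tx": 0,"ty": 0,"tz": 0,"rx": 0,"ry": 0,"rz": 0,"grip": 0.8},
    {"tx": 0,"ty": 0,"tz": 0,"rx": 0,"ry": 0,"rz": 0,"grip": 0.8},
    {"tx": 0,"ty": 0,"tz": 0,"rx": 0,"ry": 0,"rz": 0,"grip": 0.8},
    {"tx": 0,"ty": 0,"tz": 0,"rx": 0,"ry": 0,"rz": 0,"grip": 0.8},
    {"tx": 0,"ty": 0,"tz": 0,"rx": 0,"ry": 0,"rz": 0,"grip": 0.8}
  ]
}}

```text
clock: 18.1
tcp_pos: [0.5262, 0.1488, 0.0568]
ee_rot: [3.141, -0.001, 0.387]
contact_force: [-0.2, -3.2, 5.9]
gripper_width: 0.0133
```

The knob is gripped at 13 mm. I'll turn it counter-clockwise, which is −rz for a tool pointing down.

Call:
{"api": "send_rows", "payload": {
  "commands": [
    {"tx": 0,"ty": 0,"tz": 0,"rx": 0,"ry": 0,"rz": -0.1,"grip": 0.8},
    {"tx": 0,"ty": 0,"tz": 0,"rx": 0,"ry": 0,"rz": -0.1,"grip": 0.8},
    {"tx": 0,"ty": 0,"tz": 0,"rx": 0,"ry": 0,"rz": -0.1,"grip": 0.8},
    {"tx": 0,"ty": 0,"tz": 0,"rx": 0,"ry": 0,"rz": -0.1,"grip": 0.8},
    {"tx": 0,"ty": 0,"tz": 0,"rx": 0,"ry": 0,"rz": -0.1,"grip": 0.8}
  ]
}}

```text
clock: 18.6
tcp_pos: [0.5256, 0.1495, 0.0568]
ee_rot: [-3.141, -0.001, 0.89]
contact_force: [-0.8, 1.6, 6.4]
gripper_width: 0.0131
```

Call:
{"api": "send_rows", "payload": {
  "commands": [
    {"tx": 0,"ty": 0,"tz": 0,"rx": 0,"ry": 0,"rz": -0.1,"grip": 0.8},
    {"tx": 0,"ty": 0,"tz": 0,"rx": 0,"ry": 0,"rz": -0.1,"grip": 0.8},
    {"tx": 0,"ty": 0,"tz": 0,"rx": 0,"ry": 0,"rz": -0.1,"grip": 0.8},
    {"tx": 0,"ty": 0,"tz": 0,"rx": 0,"ry": 0,"rz": -0.1,"grip": 0.8},
    {"tx": 0,"ty": 0,"tz": 0,"rx": 0,"ry": 0,"rz": -0.1,"grip": 0.8}
  ]
}}

```text
clock: 19.1
tcp_pos: [0.5249, 0.1498, 0.0568]
ee_rot: [-3.14, -0.001, 1.39]
contact_force: [-3.5, 3.5, 9.5]
gripper_width: 0.0134
```

Call:
{"api": "send_rows", "payload": {
  "commands": [
    {"tx": 0,"ty": 0,"tz": 0,"rx": 0,"ry": 0,"rz": -0.1,"grip": 0.8},
    {"tx": 0,"ty": 0,"tz": 0,"rx": 0,"ry": 0,"rz": -0.1,"grip": 0.8},
    {"tx": 0,"ty": 0,"tz": 0,"rx": 0,"ry": 0,"rz": -0.1,"grip": 0.8},
    {"tx": 0,"ty": 0,"tz": 0,"rx": 0,"ry": 0,"rz": -0.1,"grip": 0.8},
    {"tx": 0,"ty": 0,"tz": 0,"rx": 0,"ry": 0,"rz": -0.1,"grip": 0.8}
  ]
}}

```text
clock: 19.6
tcp_pos: [0.524, 0.1497, 0.0568]
ee_rot: [-3.14, -0.002, 1.89]
contact_force: [-5.4, 3.0, 11.5]
gripper_width: 0.0132
```

Run:
```python
from h import *
q=telemetry.sense(); print(q["ee_rot"],q["contact_force"],q["wrist_torque"])
```

```text
[-3.13953863e+00 -2.03119331e-03  1.89035474e+00] [-5.41628584  3.03230128 11.51485758] [ 0.43195803  0.87453069 -0.03133992]
```

Call:
{"api": "send_rows", "payload": {
  "commands": [
    {"tx": 0,"ty": 0,"tz": 0,"rx": 0,"ry": 0,"rz": -0.03,"grip": 0.8},
    {"tx": 0,"ty": 0,"tz": 0,"rx": 0,"ry": 0,"rz": -0.03,"grip": 0.8},
    {"tx": 0,"ty": 0,"tz": 0,"rx": 0,"ry": 0,"rz": -0.03,"grip": 0.8},
    {"tx": 0,"ty": 0,"tz": 0,"rx": 0,"ry": 0,"rz": -0.03,"grip": 0.8},
    {"tx": 0,"ty": 0,"tz": 0,"rx": 0,"ry": 0,"rz": -0.03,"grip": 0.8}
  ]
}}

```text
clock: 20.1
tcp_pos: [0.524, 0.1494, 0.0568]
ee_rot: [-3.14, -0.002, 2.036]
contact_force: [-5.1, 0.6, 12.5]
gripper_width: 0.0132
```

Run:
```python
from h import *
q=telemetry.sense(); print(q["ee_rot"],q["contact_force"],q["wrist_torque"])
```

```text
[-3.13969577e+00 -2.16171566e-03  2.03568629e+00] [-5.10995472  0.6002643  12.45747569] [ 0.14859243  0.88288782 -1.07847365]
```

The torque jumped to −1.08 N m, against 0.03 while turning, so the stop has been reached. I'll let go and go up.

Call:
{"api": "send_rows", "payload": {
  "commands": [
    {"tx": 0,"ty": 0,"tz": 0,"rx": 0,"ry": 0,"rz": 0,"grip": 0.8},
    {"tx": 0,"ty": 0,"tz": 0,"rx": 0,"ry": 0,"rz": 0,"grip": 2.0},
    {"tx": 0,"ty": 0,"tz": 0,"rx": 0,"ry": 0,"rz": 0,"grip": 3.5},
    {"tx": 0,"ty": 0,"tz": 0,"rx": 0,"ry": 0,"rz": 0,"grip": 5.0},
    {"tx": 0,"ty": 0,"tz": 0,"rx": 0,"ry": 0,"rz": 0,"grip": 5.0}
  ]
}}

```text
clock: 20.6
tcp_pos: [0.5257, 0.1489, 0.0562]
ee_rot: [-3.141, -0.0, 2.037]
contact_force: [0.2, 0.5, 0.2]
gripper_width: 0.0503
```

Call:
{"api": "send_rows", "payload": {
  "commands": [
    {"tx": 0,"ty": 0,"tz": -1,"rx": 0,"ry": 0,"rz": 0,"grip": 5.0},
    {"tx": 0,"ty": 0,"tz": -3,"rx": 0,"ry": 0,"rz": 0,"grip": 5.0},
    {"tx": 0,"ty": 0,"tz": -4,"rx": 0,"ry": 0,"rz": 0,"grip": 5.0},
    {"tx": 0,"ty": 0,"tz": -4,"rx": 0,"ry": 0,"rz": 0,"grip": 5.0},
    {"tx": 0,"ty": 0,"tz": -4,"rx": 0,"ry": 0,"rz": 0,"grip": 5.0}
  ]
}}

```text
clock: 21.1
tcp_pos: [0.5254, 0.1489, 0.2186]
ee_rot: [3.141, -0.0, 2.037]
contact_force: [1.3, -0.6, -0.4]
gripper_width: 0.0497
```

Call:
{"api": "send_rows", "payload": {
  "commands": [
    {"tx": 0,"ty": 0,"tz": 0,"rx": 0,"ry": 0,"rz": 0,"grip": 5.0},
    {"tx": 0,"ty": 0,"tz": 0,"rx": 0,"ry": 0,"rz": 0,"grip": 5.0},
    {"tx": 0,"ty": 0,"tz": 0,"rx": 0,"ry": 0,"rz": 0,"grip": 5.0},
    {"tx": 0,"ty": 0,"tz": 0,"rx": 0,"ry": 0,"rz": 0,"grip": 5.0},
    {"tx": 0,"ty": 0,"tz": 0,"rx": 0,"ry": 0,"rz": 0,"grip": 5.0}
  ]
}}

```text
clock: 21.6
tcp_pos: [0.5248, 0.1488, 0.215]
ee_rot: [-3.139, -0.001, 2.037]
contact_force: [-0.1, 0.5, -0.1]
gripper_width: 0.05
```

Run:
```python
from h import *
s=vision.capture("side"); q=telemetry.sense(); print(q["tcp_pos"],q["contact_force"])
for n in("angle_mid","roof_a_ridge"): print(n,[(round(d["score"],2),w("side",d["centre"]).round(3).tolist()) for d in models.tip_of("side",n)][:6])
A=cv2.resize(s[140:215,300:400],(400,300),interpolation=cv2.INTER_CUBIC);B=cv2.resize(s[215:290,255:355],(400,300),interpolation=cv2.INTER_CUBIC)
cv2.imwrite("pics/s8.png",np.hstack([A,B]))
```

```text
[0.5249759  0.14878568 0.2151789 ] [ 1.25067875  0.28753854 -0.41538843]
angle_mid [(0.86, [0.693, 0.265, 0.008]), (0.82, [0.649, 0.402, 0.006]), (0.67, [0.323, 0.249, 0.005]), (0.49, [0.586, -0.185, 0.039])]
roof_a_ridge [(0.54, [0.593, -0.16, 0.056])]
```

View pics/s8.png

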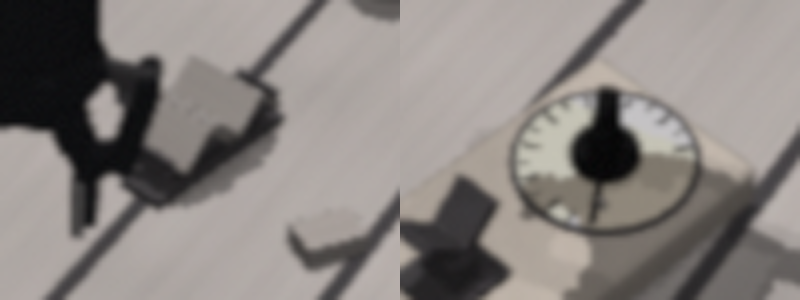

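The pointer in the side view lies on the heavy zero mark at about (597,215). The angle is nested and the robot is clear, so I'll hand in.

```bash
python3 -c "
from h import *
print(robot.job_done())"
```

```text
the job is handed in; nothing more can be done
None
```

The steel angle is off the anvil and nested open side up between the two roof angles. The gauge's peak pointer is back at its zero stop, and the job is handed in at about 22 s of the 64 s allowed. The hand-in returned no verdict.

- **Angle:** I gripped it by its end faces and lowered it until I felt contact. I shifted it about 2 mm towards +y because it was leaning on the −y roof, then released it while it rested there. The last side view put angle_mid at (0.586, −0.185, 0.039), against my valley estimate of about (0.588, −0.184, 0.039). Both roofs still lie as roofs.
- **Knob:** I turned it about 1.65 rad counter-clockwise. The wrist torque rose from 0.03 to 1.08 N m at the stop. The last picture shows the pointer on the heavy zero mark; I did not measure its angle again after letting go.
- **Clearance:** the arm ended raised above the gauge, touching nothing. In the close-ups of the stand, the driver, collet and gauge block looked unmoved. I did not check the other bystanders separately, but the arm went nowhere near them.
- **Disagreements:** the camera estimates of the valley differed by up to about 6 mm in y, so the final fit relied on contact force and the angle centring itself. My first five move calls were refused because rows lacked some keys; nothing moved.

I viewed 9 pictures.

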